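# Hang the knock box and sweep the cork packing into it

## Task

Hang the steel knock box by the hook on its back in the slotted upright at the end of the ledge, then press its bracket down until it is fully home and locked. After that, clear the three lumps of packing cork out from under the wire shelf, off the ledge and into the knock box, leaving the box locked in place and the saucer, tin, hand grinder and funnel undisturbed.

Things in the scene. Friction and masses are not known exactly. Their poses are not given: they have to be found in the camera images.
- rack: Fixed rack: wooden ledge under a wire shelf, slotted steel upright right of the ledge. Origin on the counter below the middle of the ledge's depth; x away from the robot, y left along the ledge, z up. Ledge top at z 140 mm, y -140 (right end) to +200 (left), both ends open; channel between front lip (x -45 to -40, 10 mm high) and back lip (x 40 to 45, 30 mm high), both polished and slippery.
- ledge_end (a point): Middle of the ledge's open right end, on its top face, channel centre (rack frame 0, -140, 140 mm). Rack axes: the lumps leave the ledge here in -y and fall into the hung box, whose near side is 8 mm beyond.
- shelf_front (a point): Middle of the wire shelf's front rod (rack frame -65, 80, 295 mm), rack axes. Shelf: 6 mm rods 24 mm apart and crossbars at this height, x -65 to 55, y -130 to 290 mm, posts at the back (x 56, y -125 and 285). Open towards the robot; the rod bars an upright gripper, so reach in below it with the fingers leaning away from the robot, some 35 to 50 degrees.
- slot (a point): Middle of the upright's window, on top of the raised seat, in mid-plate (rack frame 75, -243, 135 mm); rack axes, fixed. Plate faces x 72 and 78, y -313 to -173, top z 195 mm. The free window reaches 45 mm up from here and 36 mm to either side; behind the plate's wide part below it there is free room for the hook.
- seat (a joint): Stiff sliding seat that forms the window's lower edge; the hook's arm rests on it. 0 m = up (start), 0.012 m = down on its stop, locked. It moves only when pushed down with more than about 12 N (the hanging box's weight gives some 4 N of it), has no spring, stays where it is left.
- hung_box (a point): Where the knock box's origin lies once it is locked, box axes along the rack's (rack frame -14.5, -243, 15 mm; fixed, rack axes). Hanging but not yet pressed the box is 12 mm higher, its rim 7 mm above the ledge; locked, its rim is 5 mm below the ledge top. To enter the window, carry the box with its origin 37 mm above this point.
- knock_box: Loose open steel box, 169 (x) by 190 (y) by 120 mm high, walls 4 mm, about 0.45 kg, standing right of the ledge. Origin: centre of its underside; x towards its hooked back, z up. To hang: held upright, back to the upright, push it forward (rack x) until its back wall meets the plate (lip then 3 mm clear behind it), then lower it until the hook's arm rests on the seat.
- bar (a point): Middle of the rubber knock bar across the box's mouth, the place to grip (box frame -40, 0, 106 mm; box axes). Bar 18 mm wide (x), 20 mm tall (z 96 to 116), runs the box's whole length along y; 35 mm free in front of it, more behind: lower the fingers only half open (about 45 mm apart) or the front one lands on the wall.
- flange (a point): Middle of the top face of the bracket's flange, 22 (x) by 70 mm (y), inside the back rim (box frame 73.5, 0, 120 mm; box axes). Press straight down here with shut fingers to lock; pressing far in front of it makes the hook bind.
- hook_tip (a point): Middle of the lower edge of the hook's lip (box frame 97.5, 0, 90 mm; box axes). Hook 60 mm wide: arm z 108 to 118 from the back wall (x 84.5) to the lip, x 93.5 to 101.5, z 90 to 118 mm. In the rack frame it is at x 83 mm behind the plate, z 117 mm hanging on the raised seat, 105 mm locked.
- lump_a: Loose chunky lump of packing cork, 32 mm tall, a rough disc 62 mm across whose corners reach 70 mm across, about 30 g; starts lying flat in the channel of the ledge, one of three in a row along it. Origin: centre of the lump; z up through its thickness, yaw of no meaning.
- lump_b: Loose chunky lump of packing cork, 36 mm tall, a rough disc 62 mm across whose corners reach 70 mm across, about 30 g; starts lying flat in the channel of the ledge, one of three in a row along it. Origin: centre of the lump; z up through its thickness, yaw of no meaning.
- lump_c: Loose chunky lump of packing cork, 40 mm tall, a rough disc 62 mm across whose corners reach 70 mm across, about 30 g; starts lying flat in the channel of the ledge, one of three in a row along it. Origin: centre of the lump; z up through its thickness, yaw of no meaning.
- saucer: White ceramic saucer, 144 mm across, 18 mm high, in front of the ledge; leave alone. Origin: centre of its underside.
- puck_tin: Grey hard silicone tin with a twist cap, 76 mm across, 60 mm tall, in front of the ledge; leave alone. Origin: centre of its underside.
- grinder: Cream hand grinder, 60 mm across, 172 mm tall, folded crank beside it, left of the work; leave alone. Origin: centre of its underside.
- funnel: Black plastic funnel standing mouth down, 104 mm across, 95 mm tall, right of the upright; leave alone. Origin: centre of its underside.

How it is judged:
By the outcome, as a careful person would: the job done as asked, in the order asked, and still so for the second after the job is handed in, with the robot touching nothing.
It also fails if it takes over 67 s, if anything falls off the work surface, if the arm or the gripper's body presses on something with over 40 N, if the wrist force passes 120 N, or if a joint passes its speed limit or range.

## Robot

A 6-joint arm with a two-finger parallel gripper is mounted at the origin on the work surface. World frame = base frame: x ahead of the robot, y to its left, z up, the work surface at z = 0. Lengths are in mm, angles in rad, forces in N, time in s.
With the tool pointing down it reaches from about 400 to 925 mm from the base axis. Payload 12.5 kg.
Tool frame: the origin (TCP) lies midway between the tips of the shut fingers; the grasp point (between the pads) lies 19 mm behind it; z points along the fingers, y is the line along which they close (so a half turn about z gives the same grasp; the last joint's range is limited). The gripper opens to 95 mm and grips with 3 to 60 N. Pads are 20 mm wide; open, the fingers measure 119 mm over their backs; the gripper's body (75 mm by 180 mm) begins 59 mm behind the grasp point.
Start: joints at [-1.236, 0.491, 1.559, -0, 1.092, -0.106], TCP at [266.689, -565.264, 214.661] pointing down, gripper open.
Joint ranges: [-3.1, 3.1], [-0.84, 2.19], [0.05, 2.79], [-1.13, 4.28], [0.06, 2.93], [-2.69, 2.69]. Speed limits (rad/s): [2.22, 2.22, 2.79, 3.14, 3.14, 3.14].

## Interface

Orientations are given as [roll, pitch, yaw] about the fixed x, y, z axes, in that order (R = Rz(yaw) Ry(pitch) Rx(roll)).
In Python, from cell import state, viewer, env, models gives the robot as it stands. The module is installed in compiled form; this text tells all that it offers.
- The arm moves only by the tool arm_command, never from a script. Its argument "rows" is a list of rows, each a list of 2 entries, a list of its own where there are three numbers: the shift along the tool's x, y, z normalised to -1 to 1, where 1 is 0.25 m, then the turn about the tool's z normalised to -1 to 1, where 1 is pi rad. A call has exactly 5 rows; each row shifts and turns the commanded pose from where the row before left it, along the tool's axes as they then stand; what a row does not reach is not made up. A row lasts 1/10 s, in which the tool goes at most 50 mm and 8.59 degrees, less where a joint would pass 70% of its speed; a pose out of reach is approached as far as the arm can. A call with a number of a shift or a turn outside -1 to 1 is refused whole. A call with a gripper value outside its range is refused whole. "claw" is the opening, from 0 (shut) to 1 (fully open), set as the call begins (left out, the last holds). The fingers move at their own pace and stop on an object; the grip force is fixed at half the most. Time passes only in rows, so rows that do not move let the fingers close, or fill a call up. It gives the time, the measured TCP pose, the force, the opening and the grip force at its end, in the units of the state.
- state(): the state, without advancing time (a new reading comes with each control period).
- viewer.read_camera(name): name is "scene" or "top" or "wrist"; returns (picture, depth): 400x640x3 uint8, red, green, blue; 400x640 float32, mm along the optical axis (not along the pixel's ray), 0 where there is no reading.
- viewer.get_calibration(name): a dict with "camera_matrix" (3x3 intrinsics, pixels), "dist_coeffs" ([k1, k2, p1, p2, k3] as OpenCV has them; the pictures are not rectified), "world_to_cam" (4x4, takes a point from world to camera coordinates). Camera axes: x right, y up, looking along -z (the intrinsics and any distortion apply to the point x, -y, -z); pixel columns grow to the right and rows downward; lengths in mm; the calibration is good to about 2 mm. A picture is of the moment at which its call begins: read the wrist's pose just before it. get_calibration takes no time and is no camera call; for the wrist camera it gives the pose at the moment of the call.
- env.job_done(): hands the job in; it is judged then, once.
Trained networks look in the newest picture that a camera, given by its name, has taken for a name from the list of things; names that differ only in an ending like _2 or _b are one class to them, and where a whole thing is asked for, a point or a joint stands for the part that bears it (a point fixed in the world has none). Each returns a list of dicts, best first, with "confidence" (0 to 1); they miss things now and then, are a little off and sometimes report something else, mostly with a low value. They report only what shows in the picture. A call takes as long as a camera call.
- models.search_frame(camera, label): "position" ([x, y, z] in mm, in world coordinates, good to about 4 mm: the middle of the surface that is visible of it).
- models.mark_of(camera, label): "position" ([x, y, z] in mm, in world coordinates, good to about 4 mm: a listed point, or the origin of a listed thing).
The state is a dict: "t": time; "joints": joint angles; "qvel": joint speeds; "tau": joint torques, N m; "eef_pos": TCP position; "tcp_rot": TCP orientation; "ft_force": force on the tool from outside, world axes, zero at the start; "moment": the same for the moment, N m; "opening": opening from 0.0 (shut) to 1.0 (fully open); "grip_force": force on a finger pad.
Only numpy, scipy, OpenCV 4.12 (cv2) and the standard library are available. Lean on these libraries where they do the work, as an engineer would, in place of code of your own. Each camera call takes 0.05 s, during which the arm holds its last target. There are 200 camera calls.

## Working session

There is one attempt and no reset: what is moved stays moved. The work goes in short steps, Python scripts to look and compute and a tool call to move; the robot and the scene stay as the last step left them, time stands still between calls to the robot, and variables do not carry over. Pictures are saved under pics/ and viewed, at most 10 in all, crops included, and the job is handed in when it is done.

Besides the shell and the picture viewer there is one more tool, called after ">>>" as name([rows], argument=value, ...), one row to a line, values as JSON. arm_command: Moves the arm, as the interface text tells. Scaled input: -1 to 1 covers 0.25 m each way for a shift and pi rad each way for a turn. Its arguments: {"type":"object","properties":{"rows":{"type":"array","items":{"type":"array"}},"claw":{"type":"number"}},"required":["rows"]}

```bash
mkdir -p pics; ls
python3 - <<'E'
from cell import state, viewer, env, models
import cv2,numpy as np
print(state())
ims=[]
for c in ("scene","top"):
    p,d=viewer.read_camera(c); cv2.imwrite(f"pics/{c}0.png",p[:,:,::-1])
    for l in ("rack","ledge_end","shelf_front","slot","knock_box","bar","flange","hook_tip","lump_a","saucer","puck_tin","grinder","funnel","hung_box"):
        try: r=models.mark_of(c,l)
        except Exception as e: print(c,l,e); continue
        print(c,l,[(np.round(x["position"]).tolist(),round(x["confidence"],2)) for x in r[:4]])
E
```

```text
pics
{'t': 0.0, 'joints': array([-1.23562269e+00,  4.91579500e-01,  1.55945761e+00, -1.39582005e-05,
        1.09169853e+00, -1.05628431e-01]), 'qvel': array([-7.54020651e-05, -6.36306949e-04, -6.09655145e-04,  1.45314835e-03,
        2.23382727e-03, -3.21178944e-05]), 'tau': array([ 2.61375571e-03, -6.12630272e+01, -2.58184236e+01,  6.93884608e-02,
        4.81595763e-02, -3.13860596e-05]), 'eef_pos': array([ 266.58510534, -565.02017807,  214.04655261]), 'tcp_rot': array([-3.14045473e+00, -1.08197043e-04,  4.40808449e-01]), 'ft_force': array([ 0.55714917, -0.1292673 , -0.25203597]), 'moment': array([ 0.0305757 , -0.01357337,  0.01740271]), 'grip_force': 0.0, 'opening': 0.9934300435576742}
scene rack [([596.0, 50.0, -3.0], 0.87)]
scene ledge_end [([592.0, -90.0, 142.0], 0.6), ([452.0, 410.0, 2.0], 0.38), ([603.0, 88.0, 158.0], 0.33)]
scene shelf_front [([541.0, 136.0, 297.0], 0.7)]
scene slot [([663.0, -196.0, 138.0], 0.93)]
scene knock_box [([465.0, -332.0, -0.0], 0.95), ([364.0, 14.0, 1.0], 0.24)]
scene bar [([427.0, -330.0, 107.0], 0.97), ([538.0, -332.0, 117.0], 0.48)]
scene flan
[... 618 characters left out ...]
95.0], 0.72), ([592.0, -44.0, 156.0], 0.69)]
top slot [([660.0, -197.0, 137.0], 0.77), ([567.0, -328.0, 89.0], 0.7)]
top knock_box [([465.0, -328.0, -0.0], 0.73)]
top bar [([427.0, -332.0, 108.0], 0.93), ([591.0, -85.0, 143.0], 0.37)]
top flange [([538.0, -326.0, 122.0], 0.75), ([391.0, 234.0, 2.0], 0.15)]
top hook_tip [([567.0, -328.0, 86.0], 0.64)]
top lump_a [([604.0, 91.0, 158.0], 0.79), ([593.0, -41.0, 153.0], 0.71), ([604.0, 174.0, 159.0], 0.69), ([534.0, 132.0, 294.0], 0.29)]
top saucer [([366.0, 13.0, -2.0], 0.7)]
top puck_tin [([387.0, 233.0, -0.0], 0.85)]
top grinder [([448.0, 409.0, 0.0], 0.88)]
top funnel [([659.0, -404.0, 2.0], 0.86)]
top hung_box [([539.0, 137.0, 294.0], 0.61)]
```

View pics/scene0.png

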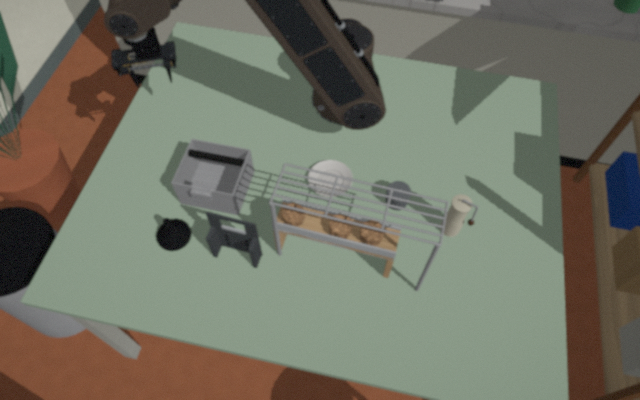

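View pics/top0.png

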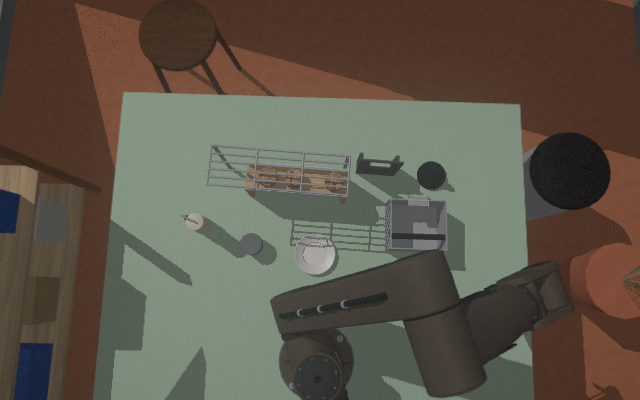

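The scene picture shows the box at about (213,175), the upright at (235,235), and the lumps at (292,213), (340,225) and (372,232). The top picture agrees. The rack sits at about (598,51.5) with yaw near -3.1°, and the box yaw is near 0. I'll write a small planning helper next.

```bash
cat > h.py <<'E'
import numpy as np
from scipy.spatial.transform import Rotation as Ro
from cell import state, viewer, env, models
YAW=-0.054; O=np.array([598.4,51.5,0])
def rack(p): return O+Ro.from_euler('z',YAW).apply(p)
def unrack(p): return Ro.from_euler('z',-YAW).apply(np.array(p)-O)
def pose():
    s=state(); return s['eef_pos'],Ro.from_euler('xyz',s['tcp_rot']),s
def plan(pos,turn=0,p0=None,R0=None,step=45):
    """rows to world pos; turn = world-yaw change (rad) = minus turn about a down-pointing tool z"""
    p,R,_=pose(); p=p if p0 is None else np.array(p0,float); R=R if R0 is None else R0
    d=np.array(pos)-p; n=int(max(np.ceil(np.linalg.norm(d)/step),np.ceil(abs(turn)/.148),1))
    rows=[]
    for i in range(n):
        rows.append([[round(float(v),3) for v in R.inv().apply(d/n)/250],round(-turn/n/np.pi,4)])
        R=R*Ro.from_euler('z',-turn/n)
    while len(rows)%5: rows.append([[0,0,0],0])
    for i in range(0,len(rows),5): print(str(rows[i:i+5]).replace(' ',''))
def show(l="",s=None):
    s=s or state(); print(l,round(s['t'],2),np.round(s['eef_pos'],1),np.round(s['tcp_rot'],3),'F',np.round(s['ft_force'],1),'op',round(s['opening'],3),round(s['grip_force'],1),np.round(s['joints'],2))
E
python3 - <<'E'
from h import *
plan([425,-331,270],np.pi/2-.4408)
E
```

```text
[[[0.122,-0.072,-0.028],-0.045],[[0.131,-0.054,-0.028],-0.045],[[0.137,-0.035,-0.028],-0.045],[[0.14,-0.016,-0.028],-0.045],[[0.141,0.004,-0.028],-0.045]]
[[[0.139,0.024,-0.028],-0.045],[[0.135,0.043,-0.028],-0.045],[[0.127,0.062,-0.028],-0.045],[[0,0,0],0],[[0,0,0],0]]
```

>>> arm_command([
  [[0.122,-0.072,-0.028],-0.045],
  [[0.131,-0.054,-0.028],-0.045],
  [[0.137,-0.035,-0.028],-0.045],
  [[0.14,-0.016,-0.028],-0.045],
  [[0.141,0.004,-0.028],-0.045],
], claw=0.5)

```text
t: 2.0
eef_pos: [366.4, -417.7, 250.0]
tcp_rot: [3.141, 0.0, 1.153]
ft_force: [1.0, 0.4, -0.0]
opening: 0.637
grip_force: 0.0
```

>>> arm_command([
  [[0.139,0.024,-0.028],-0.045],
  [[0.135,0.043,-0.028],-0.045],
  [[0.127,0.062,-0.028],-0.045],
  [[0,0,0],0],
  [[0,0,0],0],
])

```text
t: 2.5
eef_pos: [425.3, -330.7, 270.9]
tcp_rot: [3.141, 0.001, 1.572]
ft_force: [-0.3, 0.3, 0.4]
opening: 0.503
grip_force: 0.0
```

Run:
```python
from h import *
import cv2
show()
p,d=viewer.read_camera("wrist"); cv2.imwrite("pics/w1.png",p[:,:,::-1])
for l in ("bar","flange","hook_tip","knock_box","slot"):
    print(l,[(np.round(x["position"],1).tolist(),round(x["confidence"],2)) for x in models.mark_of("wrist",l)[:2]])
# depth -> rim outline yaw of box
import cv2
c=viewer.get_calibration("wrist"); K=np.array(c["camera_matrix"]);D=np.array(c["dist_coeffs"]);T=np.linalg.inv(c["world_to_cam"])
v,u=np.nonzero(d>0); uv=cv2.undistortPoints(np.stack([u,v],1).astype(float)[:,None],K,D)[:,0]
z=d[v,u]; P=np.stack([uv[:,0]*z,-uv[:,1]*z,-z],1)@T[:3,:3].T+T[:3,3]
np.save("w1.npy",P)
m=(P[:,2]>105)&(P[:,2]<130)&(P[:,0]>300)&(P[:,0]<580)&(P[:,1]<-220)&(P[:,1]>-440)
r=cv2.minAreaRect(P[m][:,:2].astype(np.float32)); print(r,m.sum())
```

```text
2.5 [ 425.3 -330.7  270.9] [3.141e+00 1.000e-03 1.572e+00] F [-0.3  0.3  0.4] op 0.503 0.0 [-0.78  0.31  1.69 -0.    1.13 -0.78]
bar [([422.5, -327.5, 105.5], 0.8)]
flange [([543.0, -328.0, 116.8], 0.72)]
hook_tip [([560.2, -331.1, 92.2], 0.85)]
knock_box [([467.5, -330.1, -3.9], 0.95)]
slot [([664.5, -196.2, 138.4], 0.98)]
((473.7022705078125, -330.4242858886719), (190.18051147460938, 186.2848358154297), 89.65990447998047) 9056
```

>>> arm_command([
  [[0,0,0.18],0],
  [[0,0,0.18],0],
  [[0,0,0.18],0],
  [[0,0,0.18],0],
  [[0,0,0],0],
])

```text
t: 3.3
eef_pos: [422.9, -329.8, 86.1]
tcp_rot: [-3.135, -0.006, 1.571]
ft_force: [-0.6, -0.0, 0.2]
opening: 0.5
grip_force: 0.0
```

>>> arm_command([
  [[0,0,0],0],
  [[0,0,0],0],
  [[0,0,0],0],
  [[0,0,0],0],
  [[0,0,0],0],
], claw=0.0)

```text
t: 3.8
eef_pos: [425.5, -331.5, 92.0]
tcp_rot: [3.14, 0.002, 1.572]
ft_force: [0.5, 0.8, 7.8]
opening: 0.187
grip_force: 30.0
```

Run:
```python
from h import *
show()
import cv2
P=np.load("w1.npy"); print(P.min(0),P.max(0))
m=(P[:,2]>150)&(P[:,2]<205)&(P[:,0]>620)&(P[:,0]<720)&(P[:,1]<-100)&(P[:,1]>-320)
print(m.sum()); 
if m.sum()>50: print(cv2.minAreaRect(P[m][:,:2].astype(np.float32)), P[m].mean(0),P[m].min(0),P[m].max(0))
```

```text
3.8 [ 425.5 -331.5   92. ] [3.140e+00 2.000e-03 1.572e+00] F [0.5 0.8 7.8] op 0.187 30.0 [-0.78  0.53  1.89  0.    0.71 -0.79]
[ -58.44199994 -639.95462055   -5.38827598] [ 903.31304336 -133.70589993  393.46590085]
2224
((654.70849609375, -241.1356658935547), (52.110713958740234, 5.670309543609619), 88.77613830566406) [ 654.50175467 -249.06246799  172.84703128] [ 651.51555811 -267.16481314  150.00493109] [ 658.09165111 -215.10915701  195.53786975]
```

>>> arm_command([
  [[0,0,-0.1],0],
  [[0,0,-0.108],0],
  [[0.15,0.005,0],0.004],
  [[0.15,0.005,0],0.004],
  [[0.15,0.005,0],0.004],
])

```text
t: 4.3
eef_pos: [429.4, -217.3, 142.8]
tcp_rot: [-3.141, -0.0, 1.533]
ft_force: [0.9, 0.4, -3.6]
opening: 0.19
grip_force: 30.0
```

>>> arm_command([
  [[0.13,0.004,0],0.004],
  [[0,0,0],0],
  [[0,0,0],0],
  [[0,0,0],0],
  [[0,0,0],0],
])

```text
t: 4.8
eef_pos: [432.2, -186.9, 142.6]
tcp_rot: [-3.142, 0.0, 1.521]
ft_force: [-0.2, -1.1, -4.1]
opening: 0.184
grip_force: 30.0
```

Run:
```python
from h import *
import cv2
show()
p,d=viewer.read_camera("wrist"); cv2.imwrite("pics/w2.png",p[:,:,::-1])
for l in ("bar","flange","hook_tip","knock_box","slot","ledge_end"):
    print(l,[(np.round(x["position"],1).tolist(),round(x["confidence"],2)) for x in models.mark_of("wrist",l)[:2]])
c=viewer.get_calibration("wrist"); K=np.array(c["camera_matrix"]);D=np.array(c["dist_coeffs"]);T=np.linalg.inv(c["world_to_cam"])
v,u=np.nonzero(d>0); uv=cv2.undistortPoints(np.stack([u,v],1).astype(float)[:,None],K,D)[:,0]
z=d[v,u]; P=np.stack([uv[:,0]*z,-uv[:,1]*z,-z],1)@T[:3,:3].T+T[:3,3]
np.save("w2.npy",P)
m=(P[:,2]>185)&(P[:,2]<200)&(P[:,0]>620)&(P[:,0]<720)&(P[:,1]<-100)&(P[:,1]>-320)
print(m.sum()); 
if m.sum()>20: print(cv2.minAreaRect(P[m][:,:2].astype(np.float32)), P[m].mean(0),P[m].min(0),P[m].max(0))
m=(P[:,2]>160)&(P[:,2]<185)&(P[:,0]>300)&(P[:,0]<620)&(P[:,1]<-60)
print(m.sum(),cv2.minAreaRect(P[m][:,:2].astype(np.float32)),P[m].min(0),P[m].max(0))
```

```text
4.8 [ 432.2 -186.9  142.6] [-3.142  0.     1.521] F [-0.2 -1.1 -4.1] op 0.184 30.0 [-0.55  0.38  2.01 -0.    0.76 -0.5 ]
bar []
flange [([547.2, -189.1, 169.1], 0.58)]
hook_tip []
knock_box [([471.1, -187.8, 47.1], 0.98)]
slot [([430.6, -182.7, 157.4], 0.75)]
ledge_end []
0
28443 ((481.849365234375, -167.31483459472656), (152.33523559570312, 187.52735900878906), 87.11115264892578) [ 388.04705172 -246.98671494  160.00070847] [575.63938881 -87.47381033 184.96293636]
```

View pics/w2.png

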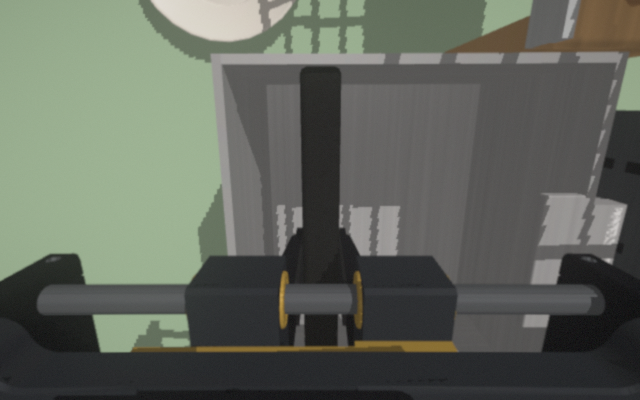

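>>> arm_command([
  [[0,0.12,-0.006],0.0],
  [[0,0.12,0],0.001],
  [[0,0.08,0],0],
  [[0,0.04,0],0],
  [[0,0,0],0],
])

```text
t: 5.65
eef_pos: [522.6, -190.6, 143.8]
tcp_rot: [-3.141, -0.0, 1.519]
ft_force: [-0.1, -0.5, -4.4]
opening: 0.184
grip_force: 30.0
```

>>> arm_command([
  [[0,0.016,0],0],
  [[0,0.008,0],0],
  [[0,0.008,0],0],
  [[0,0,0],0],
  [[0,0,0],0],
])

```text
t: 6.15
eef_pos: [529.9, -191.1, 144.2]
tcp_rot: [3.142, 0.0, 1.518]
ft_force: [-0.7, -0.3, -5.1]
opening: 0.188
grip_force: 30.0
```

Run:
```python
from h import *
import cv2
show()
p,d=viewer.read_camera("top"); 
c=viewer.get_calibration("top"); K=np.array(c["camera_matrix"]);D=np.array(c["dist_coeffs"])
cv2.imwrite("pics/t2.png",cv2.resize(p[120:240,320:460,::-1],None,fx=5,fy=5,interpolation=cv2.INTER_CUBIC)[:600,:700])
for cam in("top","scene"):
  if cam=="scene": viewer.read_camera(cam)
  for l in ("flange","hook_tip","knock_box","slot"):
    print(cam,l,[(np.round(x["position"],1).tolist(),round(x["confidence"],2)) for x in models.mark_of(cam,l)[:2]])
```

```text
6.15 [ 529.9 -191.1  144.2] [3.142 0.    1.518] F [-0.7 -0.3 -5.1] op 0.188 30.0 [-0.46  0.49  1.79 -0.    0.87 -0.41]
top flange [([643.2, -190.1, 172.7], 0.63)]
top hook_tip [([673.6, -195.4, 138.3], 0.86), ([449.0, 407.2, -1.0], 0.31)]
top knock_box [([567.7, -190.7, 51.6], 0.98), ([606.2, 93.6, 157.5], 0.5)]
top slot [([656.8, -197.1, 135.5], 0.92)]
scene flange [([638.8, -197.7, 164.8], 0.92), ([591.1, -42.2, 154.9], 0.33)]
scene hook_tip [([666.0, -196.1, 142.9], 0.63)]
scene knock_box [([569.5, -193.0, 54.5], 0.84), ([595.1, 54.7, -1.0], 0.59)]
scene slot []
```

View pics/t2.png

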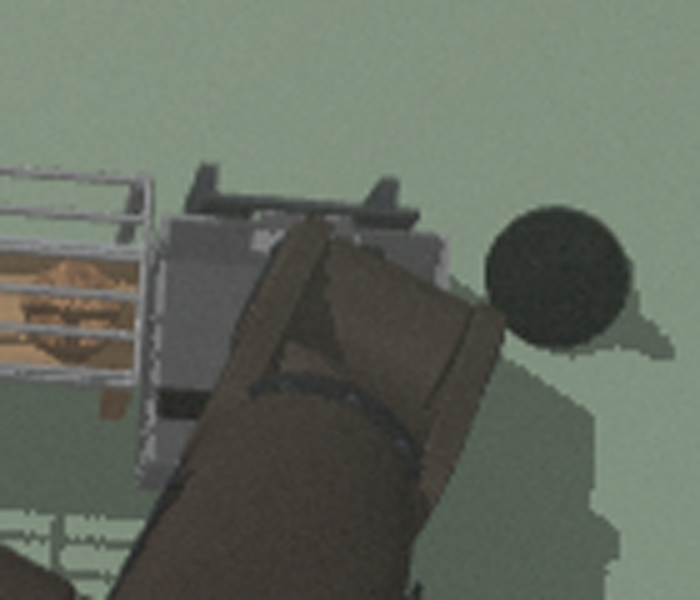

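The box sits square to the plate and almost touching it, with the plate at about row 205 of the crop. I'll feel for contact.

>>> arm_command([
  [[0,0.008,0],0],
  [[0,0.008,0],0],
  [[0,0,0],0],
  [[0,0,0],0],
  [[0,0,0],0],
])

```text
t: 7.15
eef_pos: [533.5, -191.2, 143.9]
tcp_rot: [-3.14, -0.0, 1.518]
ft_force: [-4.4, -0.6, -4.3]
opening: 0.183
grip_force: 30.0
```

>>> arm_command([
  [[0,0.008,0],0],
  [[0,0,0],0],
  [[0,0,0],0],
  [[0,0,0],0],
  [[0,0,0],0],
])

```text
t: 7.65
eef_pos: [533.6, -191.1, 143.5]
tcp_rot: [-3.136, -0.001, 1.519]
ft_force: [-16.4, -0.9, -1.9]
opening: 0.185
grip_force: 30.0
```

>>> arm_command([
  [[0,-0.008,0],0],
  [[0,0,0.04],0],
  [[0,0,0.04],0],
  [[0,0,0.008],0],
  [[0,0,0],0],
])

```text
t: 8.15
eef_pos: [533.6, -191.1, 121.6]
tcp_rot: [-3.14, -0.001, 1.519]
ft_force: [-4.0, 0.1, -6.9]
opening: 0.189
grip_force: 30.0
```

>>> arm_command([
  [[0,0,0.008],0],
  [[0,0,0.004],0],
  [[0,0,0],0],
  [[0,0,0],0],
  [[0,0,0],0],
])

```text
t: 8.65
eef_pos: [533.6, -191.2, 119.2]
tcp_rot: [-3.14, -0.0, 1.519]
ft_force: [-6.6, 0.4, -3.5]
opening: 0.187
grip_force: 30.0
```

>>> arm_command([
  [[0,0,0.004],0],
  [[0,0,0.004],0],
  [[0,0,0],0],
  [[0,0,0],0],
  [[0,0,0],0],
])

```text
t: 9.15
eef_pos: [533.2, -191.2, 118.4]
tcp_rot: [-3.14, 0.0, 1.519]
ft_force: [-13.5, 1.2, 11.0]
opening: 0.19
grip_force: 30.0
```

Run:
```python
from h import *
import cv2
show()
for cam in("top","scene"):
  p,d=viewer.read_camera(cam)
  for l in ("flange","hook_tip","knock_box"):
    print(cam,l,[(np.round(x["position"],1).tolist(),round(x["confidence"],2)) for x in models.mark_of(cam,l)[:1]])
```

```text
9.15 [ 533.2 -191.2  118.4] [-3.14   0.     1.519] F [-13.5   1.2  11. ] op 0.19 30.0 [-0.46  0.53  1.8  -0.    0.81 -0.41]
top flange [([649.5, -191.4, 149.4], 0.73)]
top hook_tip [([676.6, -194.4, 117.6], 0.96)]
top knock_box [([571.3, -190.8, 26.6], 0.71)]
scene flange [([644.0, -194.5, 143.9], 0.71)]
scene hook_tip [([667.7, -197.2, 121.5], 0.93)]
scene knock_box [([594.1, -41.5, 155.8], 0.67)]
```

The hook is through and resting on the seat. Next: release, rise, and shut the fingers over the flange.

>>> arm_command([
  [[0,0,0],0],
  [[0,0,0],0],
  [[0,0,0],0],
  [[0,0,0],0],
  [[0,0,-0.1],0],
], claw=0.45)

```text
t: 10.05
eef_pos: [533.4, -190.9, 140.2]
tcp_rot: [-3.138, -0.002, 1.518]
ft_force: [0.3, -0.2, 0.1]
opening: 0.443
grip_force: 0.0
```

>>> arm_command([
  [[0,0,-0.12],0],
  [[0,0.12,-0.06],0],
  [[0,0.16,0],0],
  [[0,0.16,0],0],
  [[0,0,0],0],
], claw=0.0)

```text
t: 10.55
eef_pos: [646.3, -196.9, 186.4]
tcp_rot: [-3.141, -0.0, 1.519]
ft_force: [-1.2, 0.8, 0.1]
opening: 0.069
grip_force: 0.0
```

Run:
```python
from h import *
import cv2
show()
p,d=viewer.read_camera("wrist"); cv2.imwrite("pics/w3.png",p[:,:,::-1])
for l in ("flange","knock_box"):
    print(l,[(np.round(x["position"],1).tolist(),round(x["confidence"],2)) for x in models.mark_of("wrist",l)[:1]])
for cam in("top","scene"):
  p,d=viewer.read_camera(cam)
  for l in ("flange","hook_tip","knock_box"):
    print(cam,l,[(np.round(x["position"],1).tolist(),round(x["confidence"],2)) for x in models.mark_of(cam,l)[:1]])
```

```text
10.55 [ 646.3 -196.9  186.4] [-3.141 -0.     1.519] F [-1.2  0.8  0.1] op 0.069 0.0 [-0.39  0.59  1.45 -0.    1.1  -0.34]
flange [([644.4, -194.8, 143.0], 0.82)]
knock_box [([572.8, -192.3, 22.2], 0.7)]
top flange []
top hook_tip []
top knock_box []
scene flange [([639.4, -196.8, 145.3], 0.97)]
scene hook_tip [([663.2, -196.4, 117.7], 0.8)]
scene knock_box [([575.6, -193.7, 24.8], 0.62)]
```

View pics/w3.png

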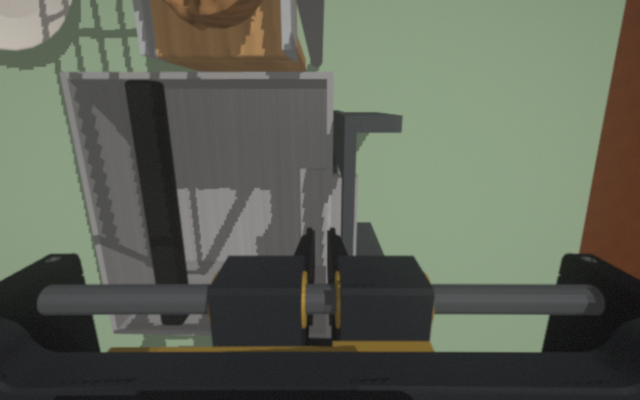

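The box hangs in the window, with its back wall parallel to the plate (plate at columns 340-355) and the shut fingers over the flange (about (318,200)). Now I press down.

>>> arm_command([
  [[0,-0.008,0.08],0],
  [[0,0,0.06],0],
  [[0,0,0.02],0],
  [[0,0,0.01],0],
  [[0,0,0.01],0],
])

```text
t: 11.6
eef_pos: [641.4, -196.9, 143.1]
tcp_rot: [-3.14, -0.0, 1.518]
ft_force: [-8.0, 2.0, 13.2]
opening: 0.01
grip_force: 6.7
```

>>> arm_command([
  [[0,0,0.01],0],
  [[0,0,0.01],0],
  [[0,0,0.01],0],
  [[0,0,0],0],
  [[0,0,0],0],
])

```text
t: 12.1
eef_pos: [641.6, -196.9, 135.7]
tcp_rot: [-3.141, 0.0, 1.518]
ft_force: [-7.0, 1.6, 9.5]
opening: 0.002
grip_force: 4.9
```

>>> arm_command([
  [[0,0,0.008],0],
  [[0,0,0.008],0],
  [[0,0,0],0],
  [[0,0,0],0],
  [[0,0,0],0],
])

```text
t: 12.6
eef_pos: [641.7, -196.9, 134.6]
tcp_rot: [3.14, 0.001, 1.519]
ft_force: [-15.3, 4.2, 32.2]
opening: 0.005
grip_force: 16.3
```

>>> arm_command([
  [[0,0,0.008],0],
  [[0,0,0.008],0],
  [[0,0,0],0],
  [[0,0,0],0],
  [[0,0,0],0],
])

```text
t: 13.1
eef_pos: [641.8, -197.0, 134.4]
tcp_rot: [3.138, 0.002, 1.519]
ft_force: [-26.0, 8.0, 61.7]
opening: 0.004
grip_force: 31.2
```

The seat is on its stop at about 134.5 mm. I'll rise and turn the tool a quarter turn, then verify the lock.

>>> arm_command([
  [[0,0,-0.08],0],
  [[0,0,-0.16],0],
  [[0,0,-0.18],0],
  [[0,0,-0.18],0],
  [[0,0,-0.18],0.045],
])

```text
t: 13.6
eef_pos: [641.8, -196.9, 323.7]
tcp_rot: [3.142, 0.0, 1.376]
ft_force: [1.3, -0.7, -0.5]
opening: 0.008
grip_force: 0.0
```

>>> arm_command([
  [[0,0,-0.18],0.045],
  [[0,0,-0.18],0.045],
  [[0,0,0],0.045],
  [[0,0,0],0.045],
  [[0,0,0],0.045],
])

```text
t: 14.1
eef_pos: [642.0, -196.9, 411.9]
tcp_rot: [3.141, -0.0, 0.664]
ft_force: [0.1, -0.1, 0.6]
opening: 0.007
grip_force: 0.0
```

>>> arm_command([
  [[0,0,0],0.045],
  [[0,0,0],0.045],
  [[0,0,0],0.045],
  [[0,0,0],0.045],
  [[0,0,0],0.045],
])

```text
t: 14.6
eef_pos: [642.0, -197.0, 411.6]
tcp_rot: [-3.142, 0.0, -0.043]
ft_force: [0.6, -0.3, 0.6]
opening: 0.005
grip_force: 0.0
```

Run:
```python
from h import *
show()
for cam in("scene","top","wrist"):
  p,d=viewer.read_camera(cam)
  for l in ("flange","hook_tip","knock_box","lump_a","seat"):
    print(cam,l,[(np.round(x["position"],1).tolist(),np.round(unrack(x["position"])).tolist(),round(x["confidence"],2)) for x in models.mark_of(cam,l)[:3]])
plan([820,-44,500])
```

```text
14.6 [ 642.  -197.   411.6] [-3.142  0.    -0.043] F [ 0.6 -0.3  0.6] op 0.005 0.0 [-0.4   0.45  1.11 -0.    1.58  1.22]
scene flange [([537.4, 137.4, 296.4], [-66.0, 82.0, 296.0], 0.34)]
scene hook_tip [([667.2, -198.5, 107.4], [82.0, -246.0, 107.0], 0.82)]
scene knock_box [([572.1, -192.0, 15.4], [-13.0, -245.0, 15.0], 0.71), ([531.9, -190.2, 121.1], [-53.0, -245.0, 121.0], 0.65), ([451.8, 411.5, -1.2], [-166.0, 352.0, -1.0], 0.53)]
scene lump_a [([603.6, 174.5, 159.5], [-1.0, 123.0, 160.0], 0.61), ([603.9, 84.0, 157.4], [4.0, 33.0, 157.0], 0.57), ([595.6, -43.7, 155.0], [2.0, -95.0, 155.0], 0.55)]Traceback (most recent call last):
  File "<stdin>", line 6, in <module>
ValueError: it knows: bar, flange, funnel, grinder, hook_tip, hung_box, knock_box, ledge_end, lump, puck_tin, rack, saucer, shelf_front, slot
```

Run:
```python
from h import *
from scipy.optimize import least_squares
q2=np.array([.4916,.31,.53,.38,.59,.45]);q3=np.array([1.5595,1.69,1.89,2.01,1.45,1.11])
r=np.array([624.8,538.7,539.5,470.9,675.6,671.6]);z=np.array([214,270.9,92,142.6,186.4,411.6])
f=lambda p:np.r_[p[0]+p[1]*np.sin(q2)+p[2]*np.sin(q2+q3)-r,p[3]+p[1]*np.cos(q2)+p[2]*np.cos(q2+q3)-z]
s=least_squares(f,[0,450,450,100]);print(s.x,np.abs(s.fun).max())
a,L1,L2,h=s.x
for Z in(300,400,450,500,600): print(Z, a+np.sqrt(max(0,(L1+L2)**2-(Z-h)**2)))
show()
```

```text
[  -8.78030264  575.74186983  407.64263382 -104.13972906] 22.333556222558855
300 887.7218788478192
400 835.5467759268042
450 803.6076851438789
500 767.1451253425729
600 677.6833336720679
 14.85 [ 642.  -197.   411.6] [ 3.142  0.    -0.033] F [ 0.2  0.  -0. ] op 0.005 0.0 [-0.4   0.45  1.11 -0.    1.58  1.21]
```

The lock is confirmed (hook tip z about 106, box z about 15). The interface has no tilt axis, only shifts and a turn about z. I'll go to the arm's reach limit above the shelf and see how it approaches a pose that is out of reach.

>>> arm_command([
  [[0.08,-0.16,-0.04],0.003],
  [[0.08,-0.16,-0.04],0.003],
  [[0.08,-0.16,-0.04],0],
  [[0.08,-0.16,-0.04],0],
  [[0,0,0],0],
])

```text
t: 15.35
eef_pos: [731.4, -36.2, 451.8]
tcp_rot: [-3.141, -0.001, -0.048]
ft_force: [-0.1, -0.7, -1.1]
opening: 0.005
grip_force: 0.0
```

>>> arm_command([
  [[0.15,0,0],0],
  [[0.15,0,0],0],
  [[0.15,0,0],0],
  [[0.15,0,0],0],
  [[0.15,0,0],0],
])

```text
t: 15.85
eef_pos: [866.6, -49.7, 428.4]
tcp_rot: [-3.141, -0.017, -0.053]
ft_force: [-0.1, -0.2, 1.0]
opening: 0.004
grip_force: 0.0
```

```bash
python3 -c "
from h import *
show()"
```

```text
15.85 [866.6 -49.7 428.4] [-3.141 -0.017 -0.053] F [-0.1 -0.2  1. ] op 0.004 0.0 [-0.13  0.98  0.05  0.    2.1   1.49]
```

At the limit the tool starts leaning outward (pitch -0.017) and the lean stays. I'll push further.

>>> arm_command([
  [[0.2,0,0],0],
  [[0.2,0,0],0],
  [[0.2,0,0],0],
  [[0.2,0,0],0],
  [[0.2,0,0],0],
])

```text
t: 16.35
eef_pos: [941.8, -53.8, 359.3]
tcp_rot: [3.141, -0.154, -0.053]
ft_force: [1.1, 0.2, -0.6]
opening: 0.004
grip_force: 0.0
```

```bash
python3 -c "
from h import *
show()"
```

```text
16.35 [941.8 -53.8 359.3] [ 3.141 -0.154 -0.053] F [ 1.1  0.2 -0.6] op 0.004 0.0 [-0.13  1.06  0.05  0.01  1.88  1.5 ]
```

>>> arm_command([
  [[0.17,0,-0.1],0],
  [[0.17,0,-0.1],0],
  [[0.17,0,-0.1],0],
  [[0.17,0,-0.1],0],
  [[0.17,0,-0.1],0],
])

```text
t: 16.85
eef_pos: [944.7, -53.0, 435.0]
tcp_rot: [3.141, -0.298, -0.055]
ft_force: [0.2, -0.8, 0.2]
opening: 0.003
grip_force: 0.0
```

```bash
python3 -c "
from h import *
show()"
```

```text
16.85 [944.7 -53.  435. ] [ 3.141 -0.298 -0.055] F [ 0.2 -0.8  0.2] op 0.003 0.0 [-0.13  0.98  0.05  0.02  1.81  1.5 ]
```

>>> arm_command([
  [[0.18,0,-0.08],0],
  [[0.18,0,-0.08],0],
  [[0.18,0,-0.08],0],
  [[0.18,0,-0.08],0],
  [[0.18,0,-0.08],0],
])

```text
t: 17.35
eef_pos: [950.3, -53.2, 496.9]
tcp_rot: [3.141, -0.437, -0.055]
ft_force: [-0.2, -0.1, 0.6]
opening: 0.003
grip_force: 0.0
```

>>> arm_command([
  [[0.18,0,-0.08],0],
  [[0.18,0,-0.08],0],
  [[0.18,0,-0.08],0],
  [[0.18,0,-0.08],0],
  [[0.18,0,-0.08],0],
])

```text
t: 17.85
eef_pos: [940.5, -52.6, 576.6]
tcp_rot: [3.141, -0.578, -0.055]
ft_force: [-1.0, -0.6, 0.5]
opening: 0.004
grip_force: 0.0
```

```bash
python3 -c "
from h import *
show()"
```

```text
17.85 [940.5 -52.6 576.6] [ 3.141 -0.578 -0.055] F [-1.  -0.6  0.5] op 0.004 0.0 [-0.14  0.85  0.05  0.05  1.66  1.51]
```

>>> arm_command([
  [[0.19,0,-0.05],0],
  [[0.19,0,-0.05],0],
  [[0.19,0,-0.05],0],
  [[0.19,0,-0.05],0],
  [[0.19,0,-0.05],0],
])

```text
t: 18.35
eef_pos: [939.2, -52.5, 639.7]
tcp_rot: [3.141, -0.72, -0.055]
ft_force: [0.4, -1.0, 0.1]
opening: 0.002
grip_force: 0.0
```

>>> arm_command([
  [[0.19,0,-0.05],0],
  [[0.19,0,-0.05],0],
  [[0.19,0,-0.05],0],
  [[0,0,0],0],
  [[0,0,0],0],
])

```text
t: 18.85
eef_pos: [929.5, -51.9, 684.6]
tcp_rot: [3.141, -0.803, -0.055]
ft_force: [0.1, 0.1, -0.3]
opening: 0.006
grip_force: 0.0
```

Run:
```python
from h import *
show()
# approach points (rack): high over, then in front of ledge at low height, left of lump 3
y3=178
for q in ([-330,150,500],[-330,y3,215],[-250,y3,215],[-70,y3,215],[0,y3,165]):
    print(np.round(rack(q)))
```

```text
18.85 [929.5 -51.9 684.6] [ 3.141 -0.803 -0.055] F [ 0.1  0.1 -0.3] op 0.006 0.0 [-0.15  0.76  0.05  0.06  1.53  1.51]
[277. 219. 500.]
[278. 247. 215.]
[358. 243. 215.]
[538. 233. 215.]
[608. 229. 165.]
```

>>> arm_command([
  [[0.19,0,-0.05],0],
  [[0.19,0,-0.05],0],
  [[0,0,0],0],
  [[-0.1,0,-0.1],0],
  [[-0.19,0,-0.05],0],
])

```text
t: 19.35
eef_pos: [884.9, -49.9, 705.6]
tcp_rot: [3.141, -0.86, -0.054]
ft_force: [0.7, -0.7, 1.1]
opening: 0.003
grip_force: 0.0
```

Run:
```python
from h import *
show()
p,R,s=pose()
T=np.linalg.inv(viewer.get_calibration("wrist")["world_to_cam"])
print('cam in tool',R.inv().apply(T[:3,3]-p))
plan(rack([-150,180,560]))
plan(rack([-110,182,175]),p0=rack([-150,180,560]))
```

```text
19.35 [884.9 -49.9 705.6] [ 3.141 -0.86  -0.054] F [ 0.7 -0.7  1.1] op 0.003 0.0 [-0.15  0.55  0.44  0.08  1.29  1.48]
cam in tool [  76.81508564    0.48897874 -169.63207973]
[[[-0.133,-0.088,-0.08],0.0],[[-0.133,-0.088,-0.08],0.0],[[-0.133,-0.088,-0.08],0.0],[[-0.133,-0.088,-0.08],0.0],[[-0.133,-0.088,-0.08],0.0]]
[[[-0.133,-0.088,-0.08],0.0],[[-0.133,-0.088,-0.08],0.0],[[-0.133,-0.088,-0.08],0.0],[[-0.133,-0.088,-0.08],0.0],[[-0.133,-0.088,-0.08],0.0]]
[[[-0.133,-0.088,-0.08],0.0],[[-0.133,-0.088,-0.08],0.0],[[0,0,0],0],[[0,0,0],0],[[0,0,0],0]]
[[[-0.118,-0.001,0.125],0.0],[[-0.118,-0.001,0.125],0.0],[[-0.118,-0.001,0.125],0.0],[[-0.118,-0.001,0.125],0.0],[[-0.118,-0.001,0.125],0.0]]
[[[-0.118,-0.001,0.125],0.0],[[-0.118,-0.001,0.125],0.0],[[-0.118,-0.001,0.125],0.0],[[-0.118,-0.001,0.125],0.0],[[0,0,0],0]]
```

The wrist camera sits on the side that would face the shelf rod, so I'll turn the tool by half a turn on the way.

Run:
```python
from h import *
plan(rack([-150,120,520]),np.pi)
```

```text
[[[-0.078,-0.037,-0.039],-0.0455],[[-0.072,-0.048,-0.039],-0.0455],[[-0.064,-0.058,-0.039],-0.0455],[[-0.055,-0.066,-0.039],-0.0455],[[-0.045,-0.074,-0.039],-0.0455]]
[[[-0.034,-0.079,-0.039],-0.0455],[[-0.023,-0.083,-0.039],-0.0455],[[-0.011,-0.086,-0.039],-0.0455],[[0.002,-0.086,-0.039],-0.0455],[[0.014,-0.085,-0.039],-0.0455]]
[[[0.026,-0.082,-0.039],-0.0455],[[0.037,-0.078,-0.039],-0.0455],[[0.048,-0.072,-0.039],-0.0455],[[0.058,-0.064,-0.039],-0.0455],[[0.066,-0.055,-0.039],-0.0455]]
[[[0.074,-0.045,-0.039],-0.0455],[[0.079,-0.034,-0.039],-0.0455],[[0.083,-0.023,-0.039],-0.0455],[[0.086,-0.011,-0.039],-0.0455],[[0.086,0.002,-0.039],-0.0455]]
[[[0.085,0.014,-0.039],-0.0455],[[0.082,0.026,-0.039],-0.0455],[[0,0,0],0],[[0,0,0],0],[[0,0,0],0]]
```

>>> arm_command([
  [[-0.078,-0.037,-0.039],-0.0455],
  [[-0.072,-0.048,-0.039],-0.0455],
  [[-0.064,-0.058,-0.039],-0.0455],
  [[-0.055,-0.066,-0.039],-0.0455],
  [[-0.045,-0.074,-0.039],-0.0455],
])

```text
t: 19.85
eef_pos: [785.7, 2.8, 664.3]
tcp_rot: [2.488, -0.605, 0.877]
ft_force: [0.5, -0.0, 0.6]
opening: 0.005
grip_force: 0.0
```

>>> arm_command([
  [[-0.034,-0.079,-0.039],-0.0455],
  [[-0.023,-0.083,-0.039],-0.0455],
  [[-0.011,-0.086,-0.039],-0.0455],
  [[0.002,-0.086,-0.039],-0.0455],
  [[0.014,-0.085,-0.039],-0.0455],
])

```text
t: 20.35
eef_pos: [688.2, 54.7, 622.5]
tcp_rot: [2.287, -0.102, 1.427]
ft_force: [0.3, -0.4, -0.1]
opening: 0.004
grip_force: 0.0
```

>>> arm_command([
  [[0.026,-0.082,-0.039],-0.0455],
  [[0.037,-0.078,-0.039],-0.0455],
  [[0.048,-0.072,-0.039],-0.0455],
  [[0.058,-0.064,-0.039],-0.0455],
  [[0.066,-0.055,-0.039],-0.0455],
])

```text
t: 20.85
eef_pos: [590.4, 106.5, 580.8]
tcp_rot: [2.371, 0.428, 1.92]
ft_force: [0.3, -0.2, 0.7]
opening: 0.003
grip_force: 0.0
```

>>> arm_command([
  [[0.074,-0.045,-0.039],-0.0455],
  [[0.079,-0.034,-0.039],-0.0455],
  [[0.083,-0.023,-0.039],-0.0455],
  [[0.086,-0.011,-0.039],-0.0455],
  [[0.086,0.002,-0.039],-0.0455],
])

```text
t: 21.35
eef_pos: [492.7, 158.3, 539.0]
tcp_rot: [2.834, 0.816, 2.676]
ft_force: [0.3, 0.1, 1.0]
opening: 0.002
grip_force: 0.0
```

>>> arm_command([
  [[0.085,0.014,-0.039],-0.0455],
  [[0.082,0.026,-0.039],-0.0455],
  [[0,0,0],0],
  [[0,0,0],0],
  [[0,0,0],0],
])

```text
t: 21.85
eef_pos: [455.2, 178.7, 522.7]
tcp_rot: [-3.141, 0.859, 3.087]
ft_force: [-0.4, 0.1, -0.6]
opening: 0.003
grip_force: 0.0
```

Run:
```python
from h import *
show()
p,R,s=pose(); print(unrack(p)); print('toolx',R.apply([1,0,0]),'toolz',R.apply([0,0,1]))
plan(rack([-115,183,200]))
```

```text
21.85 [455.2 178.7 522.7] [-3.141  0.859  3.087] F [-0.4  0.1 -0.6] op 0.003 0.0 [ 0.44 -0.17  1.82 -0.54  0.77 -0.83]
[-149.84248436  119.28319273  522.68725798]
toolx [-0.65213697  0.03537551 -0.75727534] toolz [ 0.75613524 -0.04153975 -0.65309566]
[[[0.111,0.032,0.119],0.0],[[0.111,0.032,0.119],0.0],[[0.111,0.032,0.119],0.0],[[0.111,0.032,0.119],0.0],[[0.111,0.032,0.119],0.0]]
[[[0.111,0.032,0.119],0.0],[[0.111,0.032,0.119],0.0],[[0.111,0.032,0.119],0.0],[[0,0,0],0],[[0,0,0],0]]
```

Run:
```python
from h import *
from scipy.optimize import least_squares
D=np.array([[.4916,1.5595,1.0917,266.6,-565.,214],[.31,1.69,1.13,425.3,-330.7,270.9],[.53,1.89,.71,425.5,-331.5,92],[.38,2.01,.76,432.2,-186.9,142.6],[.49,1.79,.87,529.9,-191.1,144.2],[.59,1.45,1.10,646.3,-196.9,186.4],[.45,1.11,1.58,642,-197,411.6],[.98,.05,2.10,866.6,-49.7,428.4],[1.06,.05,1.88,941.8,-53.8,359.3],[.98,.05,1.81,944.7,-53,435],[.85,.05,1.66,940.5,-52.6,576.6],[.76,.05,1.53,929.5,-51.9,684.6]])
q2,q3,q5=D[:,:3].T; r=np.sqrt(D[:,3]**2+D[:,4]**2-63**2); z=D[:,5]
def fk(p,q2,q3,S):
    a,L1,L2,h,e,d=p; b=q2+q3
    return a+L1*np.sin(q2)+L2*np.sin(b)+e*np.cos(b)+d*np.sin(S), h+L1*np.cos(q2)+L2*np.cos(b)-e*np.sin(b)+d*np.cos(S)
f=lambda p:np.r_[fk(p,q2,q3,q2+q3+q5)[0]-r,fk(p,q2,q3,q2+q3+q5)[1]-z]
s=least_squares(f,[0,500,450,150,0,250]);print(np.round(s.x,1),np.round(np.abs(s.fun).max(),1))
S=np.pi-.86
for x,y,zz in [(-115,183,200),(-115,183,165),(5,183,160),(5,0,160),(5,-130,160),(-60,150,210)]:
    w=rack([x,y,zz]); rr=np.sqrt(w[0]**2+w[1]**2-63**2)
    o=least_squares(lambda q:np.array(fk(s.x,q[0],q[1],S))-[rr,zz],[0,1.9],bounds=([-.84,.05],[2.19,2.79]))
    print((x,y,zz),np.round(o.x,2),'q5',round(S-o.x.sum(),2),'res',round(o.cost,1))
```

```text
[  4.2 582.8 409.5 200.5  46.  270.9] 3.4
(-115, 183, 200) [0.31 2.32] q5 -0.35 res 0.0
(-115, 183, 165) [0.39 2.36] q5 -0.47 res 0.0
(5, 183, 160) [0.49 2.12] q5 -0.33 res 0.0
(5, 0, 160) [0.45 2.24] q5 -0.41 res 0.0
(5, -130, 160) [0.45 2.24] q5 -0.41 res 0.0
(-60, 150, 210) [0.32 2.24] q5 -0.28 res 0.0
```

The low leaning pose needs the wrist in its other branch (q4 near π), so I'll simulate a path for that crossover.

```bash
cat > ik.py <<'E'
from h import *
from scipy.optimize import least_squares
a,L1,L2,h0,e,d=[4.2,582.8,409.5,200.5,46.,270.9]
LO=np.array([-3.1,-.84,.05,-1.13,.06,-2.69]);HI=np.array([3.1,2.19,2.79,4.28,2.93,2.69])
VM=.07*np.array([2.22,2.22,2.79,3.14,3.14,3.14])
P=[63.,0.]
def fk(q,lat=None,c=None):
    lat=P[0] if lat is None else lat; c=P[1] if c is None else c
    b=q[1]+q[2]; R1=Ro.from_euler('z',q[0])
    w=R1.apply([a+L1*np.sin(q[1])+L2*np.sin(b)+e*np.cos(b),lat,h0+L1*np.cos(q[1])+L2*np.cos(b)-e*np.sin(b)])
    R=R1*Ro.from_euler('y',b)*Ro.from_euler('z',q[3])*Ro.from_euler('y',q[4])*Ro.from_euler('z',q[5]+c)
    return w+R.apply([0,0,d]),R
def cal():
    p,R,s=pose(); best=None
    for lat in(63.,-63.):
        p1,R1=fk(s['joints'],lat,0); err=np.linalg.norm(p1-p)
        rel=(R1.inv()*R).as_rotvec()
        if best is None or err<best[0]: best=(err,lat,rel)
    P[0]=best[1];P[1]=best[2][2]; print('fkerr',best); return s['joints']
def ik(p,R,q):
    f=lambda x:np.r_[(fk(x)[0]-p)/100,3*(fk(x)[1].inv()*R).as_rotvec(),.003*(x-q)]
    o=least_squares(f,np.clip(q,LO+1e-6,HI-1e-6),bounds=(LO,HI),xtol=1e-10); return o.x,np.linalg.norm(fk(o.x)[0]-p),(fk(o.x)[1].inv()*R).magnitude()
def sim(q,legs,step=40,every=4):
    p,R=fk(q)
    for tgt,turn in legs:
        dd=rack(tgt)-p; n=int(max(np.ceil(np.linalg.norm(dd)/step),np.ceil(abs(turn)*np.pi/.148),1)); p0=p
        for i in range(n):
            p=p0+dd*(i+1)/n; R=R*Ro.from_euler('z',turn*np.pi/n); q0=q
            q,ep,er=ik(p,R,q); v=np.abs(q-q0)/VM
            if i==n-1 or i%every==0 or v.max()>1 or ep>3 or er>.02: print(np.round(unrack(p)),np.round(q,2),'v%.2f'%v.max(),'e',round(ep,1),round(er,3))
        print('--')
    return q
E
python3 - <<'E'
from ik import *
q=cal()
sim(q,[([-150,-100,520],1),([-150,-330,450],-.1),([-150,-330,200],0),([-115,0,200],0),([-115,183,200],1)])
E
```

```text
fkerr (np.float64(4.2517559275519075), 63.0, array([ 1.23314773e-16, -2.77458240e-16,  1.57079633e+00]))
[-147.  108.  520.] [ 0.41 -0.18  1.83 -0.51  0.76 -0.72] v0.48 e 0.0 0.0
[-147.   69.  520.] [ 0.29 -0.23  1.86 -0.39  0.72 -0.33] v0.43 e 0.0 0.0
[-148.   29.  520.] [ 0.14 -0.26  1.88 -0.24  0.69  0.03] v0.39 e 0.0 0.0
[-149.  -11.  520.] [-0.01 -0.29  1.9  -0.05  0.67  0.35] v0.36 e 0.0 0.0
[-149.  -50.  520.] [-0.18 -0.31  1.91  0.15  0.69  0.66] v0.35 e 0.0 0.0
[-150.  -90.  520.] [-0.35 -0.32  1.91  0.33  0.73  0.98] v0.38 e 0.0 0.0
[-150. -100.  520.] [-0.39 -0.31  1.91  0.37  0.75  1.07] v0.39 e 0.0 0.0
--
[-150. -133.  510.] [-0.52 -0.3   1.93  0.5   0.77  0.84] v1.06 e 0.0 0.0
[-150. -264.  470.] [-0.91 -0.18  1.95  0.81  0.91  0.12] v0.68 e 0.0 0.0
[-150. -330.  450.] [-1.04 -0.08  1.93  0.88  0.95 -0.13] v0.56 e 0.0 0.0
--
[-150. -330.  414.] [-1.04 -0.05  2.    0.94  0.89 -0.23] v0.45 e 0.0 0.0
[-150. -330.  271.] [-1.04  0.15  2.24  1.35  0.7  -0.8 ] v0.78 e 0.0 0.0
[-150. -330.  200.] [-1.04  0.3   2.33  1.65  0.68 -1.19] v0.91 e 0.0 0.0
--
[-146. -293.  200.] [-0.
[... 159 characters left out ...]
.49  2.79  0.45 -1.7 ] v1.05 e 0.0 0.0
[-119.  -37.  200.] [-0.11  0.23  2.48  3.04  0.43 -1.83] v1.11 e 0.0 0.0
[-115.    0.  200.] [ 0.02  0.24  2.45  3.29  0.41 -1.97] v1.13 e 0.0 0.0
--
[-115.    8.  200.] [ 0.05  0.25  2.45  3.34  0.41 -1.86] v0.50 e 0.0 0.0
[-115.   42.  200.] [ 0.16  0.26  2.42  3.56  0.42 -1.41] v0.51 e 0.0 0.0
[-115.   75.  200.] [ 0.27  0.28  2.39  3.77  0.43 -0.97] v0.51 e 0.0 0.0
[-115.  108.  200.] [ 0.37  0.29  2.35  3.96  0.44 -0.51] v0.53 e 0.0 0.0
[-115.  141.  200.] [ 0.45  0.32  2.3   4.12  0.46 -0.04] v0.54 e 0.0 0.0
[-115.  175.  200.] [0.53 0.34 2.25 4.27 0.48 0.44] v0.55 e 0.0 0.0
[-115.  183.  200.] [0.55 0.35 2.25 4.28 0.49 0.59] v0.67 e 1.0 0.006
--
```

Run:
```python
from ik import *
q=cal()
q=sim(q,[([-150,-100,520],1),([-150,-330,450],0),([-150,-330,200],0),([-125,-40,200],0),([-115,150,200],1),([-60,183,185],0),([5,183,159],0),([5,0,159],0),([5,-150,159],0)],every=99)
```

```text
fkerr (np.float64(4.2517559275519075), 63.0, array([ 1.23314773e-16, -2.77458240e-16,  1.57079633e+00]))
[-147.  108.  520.] [ 0.41 -0.18  1.83 -0.51  0.76 -0.72] v0.48 e 0.0 0.0
[-150. -100.  520.] [-0.39 -0.31  1.91  0.37  0.75  1.07] v0.39 e 0.0 0.0
--
[-150. -133.  510.] [-0.52 -0.3   1.93  0.5   0.77  0.88] v0.86 e 0.0 0.0
[-150. -330.  450.] [-1.04 -0.08  1.93  0.88  0.95  0.18] v0.38 e 0.0 0.0
--
[-150. -330.  414.] [-1.04 -0.05  2.    0.94  0.89  0.08] v0.45 e 0.0 0.0
[-150. -330.  200.] [-1.04  0.3   2.33  1.65  0.68 -0.87] v0.91 e 0.0 0.0
--
[-147. -294.  200.] [-0.96  0.28  2.38  1.75  0.65 -0.92] v0.47 e 0.0 0.0
[-128.  -76.  200.] [-0.27  0.22  2.51  2.77  0.46 -1.37] v1.03 e 0.0 0.0
[-125.  -40.  200.] [-0.13  0.22  2.49  3.01  0.43 -1.5 ] v1.10 e 0.0 0.0
--
[-125.  -31.  200.] [-0.09  0.23  2.49  3.07  0.43 -1.39] v0.50 e 0.0 0.0
[-115.  150.  200.] [0.48 0.32 2.29 4.17 0.47 0.96] v0.53 e 0.0 0.0
--
[-88. 166. 192.] [0.48 0.37 2.23 4.19 0.46 0.94] v0.32 e 0.0 0.0
[-60. 183. 185.] [0.48 0.42 2.16 4.22 0.45 0.9 ] v0.33 e 0.0 0.0
--
[-27. 183. 172.] [0.44 0.47 2.11 4.17 0.43 0.93] v0.33 e 0.0 0.0
[  5. 183. 159.] [0.41 0.52 2.06 4.13 0.42 0.94] v0.32 e 0.0 0.0
--
[  5. 146. 159.] [0.34 0.5  2.11 3.96 0.41 1.06] v0.76 e 0.0 0.0
[  5.  -0. 159.] [-0.    0.45  2.23  3.24  0.41  1.51] v0.82 e 0.0 0.0
--
[  5. -38. 159.] [-0.1   0.45  2.25  3.06  0.41  1.61] v0.82 e 0.0 0.0
[   5. -150.  159.] [-0.38  0.45  2.24  2.56  0.45  1.89] v0.74 e 0.0 0.0
--
```

Run:
```python
from ik import *
q=cal()
legs=[([-150,-330,200],.66),([-125,-40,200],.4),([-115,150,200],.94)]
sim(q,legs,every=99,step=39)
p,R,s=pose()
for t,u in legs:
    plan(rack(t),-u*np.pi,p,R,step=39); p=rack(t); R=R*Ro.from_euler('z',u*np.pi); print()
```

```text
fkerr (np.float64(4.2517559275519075), 63.0, array([ 1.23314773e-16, -2.77458240e-16,  1.57079633e+00]))
[-147.   88.  499.] [ 0.35 -0.2   1.89 -0.49  0.69 -0.77] v0.57 e 0.0 0.0
[-148.  -31.  414.] [-0.1  -0.24  2.14  0.08  0.38 -0.99] v1.04 e 0.0 0.0
[-148.  -61.  392.] [-0.22 -0.23  2.19  0.38  0.35 -1.21] v1.34 e 0.0 0.0
[-148.  -91.  371.] [-0.35 -0.2   2.23  0.69  0.35 -1.46] v1.44 e 0.0 0.0
[-148. -121.  350.] [-0.47 -0.17  2.27  0.97  0.38 -1.68] v1.26 e 0.0 0.0
[-150. -330.  200.] [-1.04  0.3   2.33  1.65  0.68 -1.94] v0.49 e 0.0 0.0
--
[-147. -298.  200.] [-0.97  0.28  2.37  1.74  0.66 -1.84] v0.44 e 0.0 0.0
[-125.  -40.  200.] [-0.13  0.22  2.49  3.01  0.43 -1.31] v0.98 e 0.0 0.0
--
[-125.  -30.  200.] [-0.09  0.23  2.49  3.08  0.43 -1.2 ] v0.51 e 0.0 0.0
[-115.  150.  200.] [0.48 0.32 2.29 4.17 0.47 0.96] v0.55 e 0.0 0.0
--
[[[0.065,-0.12,0.056],0.044],[[0.048,-0.128,0.056],0.044],[[0.03,-0.133,0.056],0.044],[[0.011,-0.136,0.056],0.044],[[-0.007,-0.136,0.056],0.044]]
[[[-0.026,-0.134,0.056],0.044],[[-0.044,-0.129,0.056],0.044],[[-0.062,-0.122,0.056],0.044],[[-0.078,-0.112
[... 379 characters left out ...]
,[[0.036,-0.124,0.008],0.0444],[[0.019,-0.128,0.008],0.0444],[[0.001,-0.129,0.008],0.0444],[[0,0,0],0]]

[[[-0.006,-0.038,0.001],0.047],[[-0.011,-0.036,0.001],0.047],[[-0.017,-0.034,0.001],0.047],[[-0.021,-0.031,0.001],0.047],[[-0.026,-0.028,0.001],0.047]]
[[[-0.03,-0.024,0.001],0.047],[[-0.033,-0.019,0.001],0.047],[[-0.035,-0.014,0.001],0.047],[[-0.037,-0.009,0.001],0.047],[[-0.038,-0.003,0.001],0.047]]
[[[-0.038,0.002,0.001],0.047],[[-0.037,0.008,0.001],0.047],[[-0.036,0.013,0.001],0.047],[[-0.033,0.018,0.001],0.047],[[-0.03,0.023,0.001],0.047]]
[[[-0.027,0.027,0.001],0.047],[[-0.022,0.031,0.001],0.047],[[-0.017,0.034,0.001],0.047],[[-0.012,0.036,0.001],0.047],[[-0.007,0.037,0.001],0.047]]
```

Run:
```python
from ik import *
q=cal()
legs=[([-150,-230,500],.44),([-150,-330,200],.4)]
sim(q,legs,every=99,step=36)
p,R,s=pose()
for t,u in legs:
    plan(rack(t),-u*np.pi,p,R,step=36); p=rack(t); R=R*Ro.from_euler('z',u*np.pi); print()
```

```text
fkerr (np.float64(4.2517559275519075), 63.0, array([ 1.23314773e-16, -2.77458240e-16,  1.57079633e+00]))
[-147.   83.  518.] [ 0.33 -0.21  1.85 -0.45  0.73 -0.83] v0.67 e 0.0 0.0
[-150. -230.  500.] [-0.83 -0.23  1.91  0.73  0.91 -1.26] v0.64 e 0.0 0.0
--
[-150. -241.  467.] [-0.86 -0.2   1.98  0.8   0.87 -1.23] v0.33 e 0.0 0.0
[-150. -330.  200.] [-1.04  0.3   2.33  1.65  0.68 -1.38] v0.57 e 0.0 0.0
--
[[[0.007,-0.14,0.006],0.044],[[-0.012,-0.139,0.006],0.044],[[-0.032,-0.136,0.006],0.044],[[-0.05,-0.131,0.006],0.044],[[-0.068,-0.123,0.006],0.044]]
[[[-0.084,-0.112,0.006],0.044],[[-0.098,-0.099,0.006],0.044],[[-0.111,-0.085,0.006],0.044],[[-0.122,-0.069,0.006],0.044],[[-0.13,-0.051,0.006],0.044]]

[[[-0.025,-0.107,0.087],0.0444],[[-0.039,-0.103,0.087],0.0444],[[-0.053,-0.097,0.087],0.0444],[[-0.066,-0.088,0.087],0.0444],[[-0.078,-0.078,0.087],0.0444]]
[[[-0.088,-0.066,0.087],0.0444],[[-0.096,-0.054,0.087],0.0444],[[-0.103,-0.04,0.087],0.0444],[[-0.107,-0.025,0.087],0.0444],[[0,0,0],0]]
```

>>> arm_command([
  [[0.007,-0.14,0.006],0.044],
  [[-0.012,-0.139,0.006],0.044],
  [[-0.032,-0.136,0.006],0.044],
  [[-0.05,-0.131,0.006],0.044],
  [[-0.068,-0.123,0.006],0.044],
])

```text
t: 22.35
eef_pos: [445.7, 2.4, 512.0]
tcp_rot: [2.501, 0.622, 2.179]
ft_force: [0.2, 0.1, -1.6]
opening: 0.002
grip_force: 0.0
```

>>> arm_command([
  [[-0.084,-0.112,0.006],0.044],
  [[-0.098,-0.099,0.006],0.044],
  [[-0.111,-0.085,0.006],0.044],
  [[-0.122,-0.069,0.006],0.044],
  [[-0.13,-0.051,0.006],0.044],
])

```text
t: 22.85
eef_pos: [436.0, -173.0, 501.0]
tcp_rot: [2.29, 0.141, 1.635]
ft_force: [0.7, 1.0, 0.0]
opening: 0.004
grip_force: 0.0
```

>>> arm_command([
  [[-0.025,-0.107,0.087],0.0444],
  [[-0.039,-0.103,0.087],0.0444],
  [[-0.053,-0.097,0.087],0.0444],
  [[-0.066,-0.088,0.087],0.0444],
  [[-0.078,-0.078,0.087],0.0444],
])

```text
t: 23.35
eef_pos: [433.0, -227.7, 333.0]
tcp_rot: [2.351, -0.379, 1.161]
ft_force: [-0.2, 0.1, 0.3]
opening: 0.009
grip_force: 0.0
```

>>> arm_command([
  [[-0.088,-0.066,0.087],0.0444],
  [[-0.096,-0.054,0.087],0.0444],
  [[-0.103,-0.04,0.087],0.0444],
  [[-0.107,-0.025,0.087],0.0444],
  [[0,0,0],0],
])

```text
t: 23.85
eef_pos: [430.2, -272.2, 197.2]
tcp_rot: [2.64, -0.724, 0.637]
ft_force: [-0.6, 0.2, 0.6]
opening: 0.009
grip_force: 0.0
```

Run:
```python
from ik import *
q=cal(); show()
p,R,s=pose(); print(unrack(p))
legs=[([-125,-40,200],.42),([-115,150,200],.74)]
sim(q,legs,every=99,step=32)
for t,u in legs:
    plan(rack(t),-u*np.pi,p,R,step=32); p=rack(t); R=R*Ro.from_euler('z',u*np.pi); print()
print(R.apply([1,0,0]),R.apply([0,1,0]))
```

```text
fkerr (np.float64(3.6130390602336897), 63.0, array([4.93259093e-16, 1.84972160e-16, 1.57079633e+00]))
 23.85 [ 430.2 -272.2  197.2] [ 2.64  -0.724  0.637] F [-0.6  0.2  0.6] op 0.009 0.0 [-1.05  0.31  2.33  1.63  0.69 -1.37]
[-150.5312312  -332.26168776  197.23650911]
[-151. -304.  198.] [-0.99  0.29  2.37  1.71  0.66 -1.28] v0.43 e 0.0 0.0
[-125.  -40.  200.] [-0.13  0.22  2.49  3.01  0.43 -0.68] v0.91 e 0.0 0.0
--
[-124.  -28.  200.] [-0.08  0.22  2.48  3.09  0.42 -0.58] v0.45 e 0.0 0.0
[-115.  150.  200.] [0.47 0.32 2.29 4.17 0.46 0.96] v0.50 e 0.0 0.0
--
[[[0.062,-0.099,0.007],0.042],[[0.049,-0.106,0.007],0.042],[[0.034,-0.112,0.007],0.042],[[0.019,-0.116,0.007],0.042],[[0.004,-0.117,0.007],0.042]]
[[[-0.011,-0.117,0.007],0.042],[[-0.027,-0.114,0.007],0.042],[[-0.041,-0.11,0.007],0.042],[[-0.055,-0.103,0.007],0.042],[[-0.069,-0.095,0.007],0.042]]

[[[-0.034,-0.034,0.002],0.0463],[[-0.038,-0.028,0.002],0.0463],[[-0.042,-0.022,0.002],0.0463],[[-0.045,-0.016,0.002],0.0463],[[-0.047,-0.01,0.002],0.0463]]
[[[-0.047,-0.003,0.002],0.0463],[[-0.047,0.004,0.002],0.0463],[[-0.046,0.011,0.002],0.0463],[[-0.044,0.018,0.002],0.0463],[[-0.041,0.024,0.002],0.0463]]
[[[-0.037,0.029,0.002],0.0463],[[-0.033,0.035,0.002],0.0463],[[-0.027,0.039,0.002],0.0463],[[-0.021,0.042,0.002],0.0463],[[-0.015,0.045,0.002],0.0463]]
[[[-0.008,0.047,0.002],0.0463],[[0,0,0],0],[[0,0,0],0],[[0,0,0],0],[[0,0,0],0]]

[-0.65540083  0.04045127 -0.75419722] [0.05740879 0.99834406 0.00365755]
```

>>> arm_command([
  [[0.062,-0.099,0.007],0.042],
  [[0.049,-0.106,0.007],0.042],
  [[0.034,-0.112,0.007],0.042],
  [[0.019,-0.116,0.007],0.042],
  [[0.004,-0.117,0.007],0.042],
])

```text
t: 24.35
eef_pos: [451.2, -124.6, 203.0]
tcp_rot: [-2.965, -0.848, -0.29]
ft_force: [0.2, -0.9, -0.7]
opening: -0.001
grip_force: 0.0
```

>>> arm_command([
  [[-0.011,-0.117,0.007],0.042],
  [[-0.027,-0.114,0.007],0.042],
  [[-0.041,-0.11,0.007],0.042],
  [[-0.055,-0.103,0.007],0.042],
  [[-0.069,-0.095,0.007],0.042],
])

```text
t: 24.85
eef_pos: [471.6, 21.7, 203.9]
tcp_rot: [-2.435, -0.547, -1.077]
ft_force: [0.2, -0.6, 1.4]
opening: 0.003
grip_force: 0.0
```

>>> arm_command([
  [[-0.034,-0.034,0.002],0.0463],
  [[-0.038,-0.028,0.002],0.0463],
  [[-0.042,-0.022,0.002],0.0463],
  [[-0.045,-0.016,0.002],0.0463],
  [[-0.047,-0.01,0.002],0.0463],
])

```text
t: 25.35
eef_pos: [477.8, 80.7, 203.4]
tcp_rot: [-2.278, -0.019, -1.607]
ft_force: [0.0, -0.6, -1.3]
opening: 0.005
grip_force: 0.0
```

>>> arm_command([
  [[-0.047,-0.003,0.002],0.0463],
  [[-0.047,0.004,0.002],0.0463],
  [[-0.046,0.011,0.002],0.0463],
  [[-0.044,0.018,0.002],0.0463],
  [[-0.041,0.024,0.002],0.0463],
])

```text
t: 25.85
eef_pos: [483.9, 139.7, 203.0]
tcp_rot: [-2.413, 0.515, -2.126]
ft_force: [0.0, -0.5, -0.1]
opening: 0.005
grip_force: 0.0
```

>>> arm_command([
  [[-0.037,0.029,0.002],0.0463],
  [[-0.033,0.035,0.002],0.0463],
  [[-0.027,0.039,0.002],0.0463],
  [[-0.021,0.042,0.002],0.0463],
  [[-0.015,0.045,0.002],0.0463],
])

```text
t: 26.35
eef_pos: [490.1, 198.8, 202.7]
tcp_rot: [-2.982, 0.853, -2.981]
ft_force: [-0.3, -1.3, -0.4]
opening: 0.002
grip_force: 0.0
```

>>> arm_command([
  [[-0.008,0.047,0.002],0.0463],
  [[0,0,0],0],
  [[0,0,0],0],
  [[0,0,0],0],
  [[0,0,0],0],
])

```text
t: 26.85
eef_pos: [490.2, 209.1, 200.2]
tcp_rot: [-3.137, 0.859, 3.092]
ft_force: [-0.9, -0.2, -0.6]
opening: 0.003
grip_force: 0.0
```

Run:
```python
from ik import *
import cv2
q=cal(); show()
p,R,s=pose(); print(unrack(p),R.apply([1,0,0]),R.apply([0,1,0]))
im,d=viewer.read_camera("wrist"); cv2.imwrite("pics/w4.png",im[:,:,::-1])
for l in ("lump","ledge_end"):
    print(l,[(np.round(unrack(x["position"]),0).tolist(),round(x["confidence"],2)) for x in models.mark_of("wrist",l)[:4]])
for t in ([-60,183,185],[5,183,160]):
    plan(rack(t),0,p,R,step=32); p=rack(t)
```

```text
fkerr (np.float64(2.7386649961783798), 63.0, array([ 0.00000000e+00, -3.89212253e-16,  1.57079633e+00]))
 26.85 [490.2 209.1 200.2] [-3.137  0.859  3.092] F [-0.9 -0.2 -0.6] op 0.003 0.0 [0.47 0.32 2.29 4.16 0.46 0.96]
[-116.52144301  151.48728166  200.17842402] [-0.65226075  0.03206074 -0.75731633] [ 0.05243136  0.99862037 -0.00288177]
lump [([-1.0, -91.0, 159.0], 0.95), ([-4.0, 126.0, 161.0], 0.95), ([-1.0, 37.0, 159.0], 0.7)]
ledge_end [([-2.0, -140.0, 138.0], 0.82)]
[[[-0.034,0.042,0.07],0.0],[[-0.034,0.042,0.07],0.0],[[-0.034,0.042,0.07],0.0],[[0,0,0],0],[[0,0,0],0]]
[[[-0.031,-0.0,0.087],0.0],[[-0.031,-0.0,0.087],0.0],[[-0.031,-0.0,0.087],0.0],[[0,0,0],0],[[0,0,0],0]]
```

View pics/w4.png

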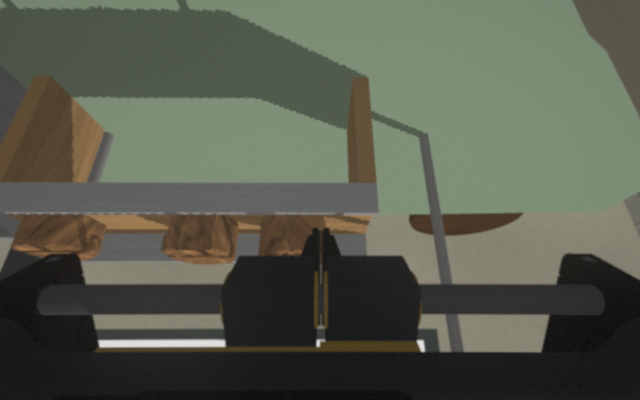

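The view under the shelf shows the lumps at columns 57, 200 and 285, and the shut fingers at (320,250). The fingers have to go left of the last lump (rack y about 126), so I'll enter at y=183.

>>> arm_command([
  [[-0.034,0.042,0.07],0],
  [[-0.034,0.042,0.07],0],
  [[-0.034,0.042,0.07],0],
  [[0,0,0],0],
  [[0,0,0],0],
])

```text
t: 27.5
eef_pos: [547.7, 237.6, 184.2]
tcp_rot: [-3.138, 0.857, 3.091]
ft_force: [-0.9, -0.9, 0.3]
opening: 0.006
grip_force: 0.0
```

>>> arm_command([
  [[-0.031,0,0.087],0],
  [[-0.031,0,0.087],0],
  [[-0.031,0,0.087],0],
  [[0,0,0],0],
  [[0,0,0],0],
])

```text
t: 28.0
eef_pos: [611.7, 233.9, 159.4]
tcp_rot: [-3.138, 0.857, 3.09]
ft_force: [-0.8, -0.5, -0.1]
opening: 0.001
grip_force: 0.0
```

Run:
```python
from ik import *
q=cal(); show(); p,R,s=pose(); print(unrack(p))
viewer.read_camera("wrist")
print([(np.round(unrack(x["position"]),0).tolist(),round(x["confidence"],2)) for x in models.mark_of("wrist","lump")[:4]])
plan(rack([5,80,160]),0,step=20)
```

```text
fkerr (np.float64(3.1418253960139375), 63.0, array([1.23314773e-16, 1.61850640e-16, 1.57079633e+00]))
 28.0 [611.7 233.9 159.4] [-3.138  0.857  3.09 ] F [-0.8 -0.5 -0.1] op 0.001 0.0 [0.4  0.51 2.07 4.12 0.42 0.94]
[  3.38848492 182.83387758 159.44551868]
[([-0.0, 40.0, 158.0], 0.85), ([0.0, 127.0, 161.0], 0.71)]
[[[-0.001,-0.069,0.001],0.0],[[-0.001,-0.069,0.001],0.0],[[-0.001,-0.069,0.001],0.0],[[-0.001,-0.069,0.001],0.0],[[-0.001,-0.069,0.001],0.0]]
[[[-0.001,-0.069,0.001],0.0],[[0,0,0],0],[[0,0,0],0],[[0,0,0],0],[[0,0,0],0]]
```

>>> arm_command([
  [[-0.001,-0.05,0.001],0],
  [[-0.001,-0.05,0.001],0],
  [[-0.001,-0.05,0.001],0],
  [[-0.001,-0.05,0.001],0],
  [[-0.001,-0.05,0.001],0],
])

```text
t: 28.6
eef_pos: [610.1, 171.8, 160.4]
tcp_rot: [-3.139, 0.859, 3.091]
ft_force: [0.6, -0.1, -0.2]
opening: 0.004
grip_force: 0.2
```

>>> arm_command([
  [[-0.001,-0.05,0],0],
  [[-0.001,-0.05,0],0],
  [[-0.001,-0.05,0],0],
  [[-0.001,-0.05,0],0],
  [[-0.001,-0.05,0],0],
])

```text
t: 29.1
eef_pos: [607.6, 109.5, 161.5]
tcp_rot: [-3.139, 0.859, 3.091]
ft_force: [-0.2, 0.7, -0.3]
opening: 0.008
grip_force: 0.2
```

Run:
```python
from ik import *
show(); p,R,s=pose(); print(unrack(p))
for c in("wrist","scene"):
    viewer.read_camera(c)
    print([(np.round(unrack(x["position"]),0).tolist(),round(x["confidence"],2)) for x in models.mark_of(c,"lump")[:4]])
```

```text
29.1 [607.6 109.5 161.5] [-3.139  0.859  3.091] F [-0.2  0.7 -0.3] op 0.008 0.2 [0.13 0.46 2.2  3.52 0.39 1.34]
[  6.04778627  58.38286448 161.4904266 ]
[([-1.0, -98.0, 160.0], 0.94), ([3.0, -43.0, 162.0], 0.86), ([3.0, 20.0, 161.0], 0.62)]
[([1.0, -105.0, 154.0], 0.75), ([10.0, -47.0, 159.0], 0.63), ([2.0, 14.0, 161.0], 0.55)]
```

>>> arm_command([
  [[0.002,-0.05,0],0],
  [[0.002,-0.05,0],0],
  [[0.002,-0.05,0],0],
  [[0.001,-0.05,0],0],
  [[0,-0.05,0],0],
])

```text
t: 29.8
eef_pos: [603.9, 47.7, 160.0]
tcp_rot: [-3.139, 0.859, 3.092]
ft_force: [0.4, -0.0, 0.9]
opening: 0.007
grip_force: 0.4
```

>>> arm_command([
  [[0,-0.05,0],0],
  [[0,-0.05,0],0],
  [[0,-0.05,0],0],
  [[0,-0.05,0],0],
  [[0,0,0],0],
])

```text
t: 30.3
eef_pos: [601.3, -3.1, 160.0]
tcp_rot: [-3.139, 0.859, 3.09]
ft_force: [0.3, 0.6, -0.6]
opening: 0.001
grip_force: 0.0
```

Run:
```python
from ik import *
show(); p,R,s=pose(); print(unrack(p))
for c in("wrist","scene","top"):
    viewer.read_camera(c)
    print([(np.round(unrack(x["position"]),0).tolist(),round(x["confidence"],2)) for x in models.mark_of(c,"lump")[:4]])
print([(np.round(unrack(x["position"]),0).tolist(),round(x["confidence"],2)) for x in models.mark_of("scene","hook_tip")[:1]])
```

```text
30.3 [601.3  -3.1 160. ] [-3.139  0.859  3.09 ] F [ 0.3  0.6 -0.6] op 0.001 0.0 [-0.15  0.44  2.25  2.97  0.42  1.67]
[  5.88730826 -54.38523047 159.97473245]
[([9.0, -175.0, 138.0], 0.6), ([5.0, -93.0, 157.0], 0.57)]
[([2.0, -96.0, 159.0], 0.81), ([12.0, -211.0, 79.0], 0.65), ([-4.0, -201.0, 30.0], 0.41)]
[([1.0, -96.0, 161.0], 0.64), ([16.0, -233.0, 69.0], 0.63), ([-8.0, -202.0, 32.0], 0.44)]
[([84.0, -245.0, 108.0], 0.69)]
```

>>> arm_command([
  [[0,-0.05,0],0],
  [[0,-0.05,0],0],
  [[0,-0.05,0],0],
  [[0,-0.05,0],0],
  [[0,-0.05,0],0],
])

```text
t: 31.15
eef_pos: [598.0, -65.3, 159.9]
tcp_rot: [-3.139, 0.858, 3.091]
ft_force: [0.5, 0.2, 1.2]
opening: 0.007
grip_force: 0.1
```

>>> arm_command([
  [[0,-0.05,0],0],
  [[0,-0.03,0],0],
  [[0,0,0],0],
  [[0,0,0],0],
  [[0,0,0],0],
])

```text
t: 31.65
eef_pos: [596.9, -84.6, 159.9]
tcp_rot: [-3.139, 0.858, 3.091]
ft_force: [0.9, -0.8, -0.3]
opening: 0.009
grip_force: 0.0
```

Run:
```python
from ik import *
show(); p,R,s=pose(); print(unrack(p))
for c in("wrist","scene","top"):
    viewer.read_camera(c)
    print([(np.round(unrack(x["position"]),0).tolist(),round(x["confidence"],2)) for x in models.mark_of(c,"lump")[:4]])
plan(rack([-140,-125,215]),0,step=30)
```

```text
31.65 [596.9 -84.6 159.9] [-3.139  0.858  3.091] F [ 0.9 -0.8 -0.3] op 0.009 0.0 [-0.35  0.45  2.25  2.6   0.44  1.87]
[   5.89860024 -136.02579062  159.90670257]
[([-3.0, -271.0, 49.0], 0.87), ([-8.0, -202.0, 35.0], 0.81)]
[([2.0, -184.0, 80.0], 0.71), ([-3.0, -202.0, 34.0], 0.61), ([-2.0, -272.0, 49.0], 0.56), ([1.0, -137.0, 143.0], 0.31)]
[([-1.0, -270.0, 46.0], 0.71), ([-6.0, -186.0, 79.0], 0.71), ([-9.0, -205.0, 35.0], 0.57)]
[[[0.036,0.008,-0.098],0.0],[[0.036,0.008,-0.098],0.0],[[0.036,0.008,-0.098],0.0],[[0.036,0.008,-0.098],0.0],[[0.036,0.008,-0.098],0.0]]
[[[0.036,0.008,-0.098],0.0],[[0,0,0],0],[[0,0,0],0],[[0,0,0],0],[[0,0,0],0]]
```

All three lumps are in the box. I'll retract.

>>> arm_command([
  [[0.036,0.008,-0.098],0],
  [[0.036,0.008,-0.098],0],
  [[0.036,0.008,-0.098],0],
  [[0.036,0.008,-0.098],0],
  [[0.036,0.008,-0.098],0],
])

```text
t: 32.45
eef_pos: [474.5, -68.3, 206.2]
tcp_rot: [-3.139, 0.858, 3.09]
ft_force: [-0.3, -0.1, 0.4]
opening: 0.005
grip_force: 0.0
```

>>> arm_command([
  [[0.036,0.008,-0.098],0],
  [[0,0,0],0],
  [[0,0,0],0],
  [[0,0,0],0],
  [[0,0,0],0],
])

```text
t: 32.95
eef_pos: [451.8, -65.4, 214.8]
tcp_rot: [-3.139, 0.858, 3.09]
ft_force: [-0.2, -0.1, 0.6]
opening: -0.001
grip_force: 0.0
```

Run:
```python
from ik import *
import cv2
show()
for c in("scene","top"):
    im,_=viewer.read_camera(c)
    if c=="scene": cv2.imwrite("pics/s9.png",cv2.resize(im[120:290,140:500,::-1],None,fx=2.2,fy=2.2,interpolation=cv2.INTER_CUBIC))
    for l in("lump","hook_tip","knock_box","saucer","puck_tin","grinder","funnel"):
        print(c,l,[(np.round(x["position"]).tolist(),np.round(unrack(x["position"])).tolist(),round(x["confidence"],2)) for x in models.mark_of(c,l)[:3 if l=="lump" else 1]])
```

```text
32.95 [451.8 -65.4 214.8] [-3.139  0.858  3.09 ] F [-0.2 -0.1  0.6] op -0.001 0.0 [-0.48  0.15  2.5   2.34  0.45  2.02]
scene lump [([579.0, -152.0, 34.0], [-8.0, -204.0, 34.0], 0.77), ([550.0, -132.0, 78.0], [-39.0, -186.0, 78.0], 0.59), ([580.0, -223.0, 49.0], [-3.0, -275.0, 49.0], 0.48)]
scene hook_tip [([669.0, -198.0, 108.0], [84.0, -245.0, 108.0], 0.94)]
scene knock_box [([572.0, -194.0, 11.0], [-13.0, -246.0, 11.0], 0.96)]
scene saucer [([363.0, 13.0, 1.0], [-233.0, -51.0, 1.0], 0.72)]
scene puck_tin [([390.0, 230.0, 6.0], [-218.0, 167.0, 6.0], 0.65)]
scene grinder [([453.0, 407.0, 2.0], [-165.0, 347.0, 2.0], 0.89)]
scene funnel [([661.0, -399.0, -1.0], [86.0, -447.0, -1.0], 0.57)]
top lump [([579.0, -218.0, 48.0], [-5.0, -270.0, 48.0], 0.72), ([552.0, -132.0, 80.0], [-37.0, -185.0, 80.0], 0.6), ([581.0, -153.0, 31.0], [-6.0, -205.0, 31.0], 0.46)]
top hook_tip [([672.0, -197.0, 104.0], [87.0, -245.0, 104.0], 0.98)]
top knock_box [([575.0, -189.0, 13.0], [-10.0, -241.0, 13.0], 0.57)]
top saucer [([365.0, 11.0, 1.0], [-231.0, -53.0, 1.0], 0.78)]
top puck_tin [([391.0, 233.0, 1.0], [-217.0, 170.0, 1.0], 0.66)]
top grinder [([444.0, 406.0, 0.0], [-173.0, 345.0, 0.0], 0.93)]
top funnel [([659.0, -403.0, 3.0], [85.0, -451.0, 3.0], 0.86)]
```

View pics/s9.png

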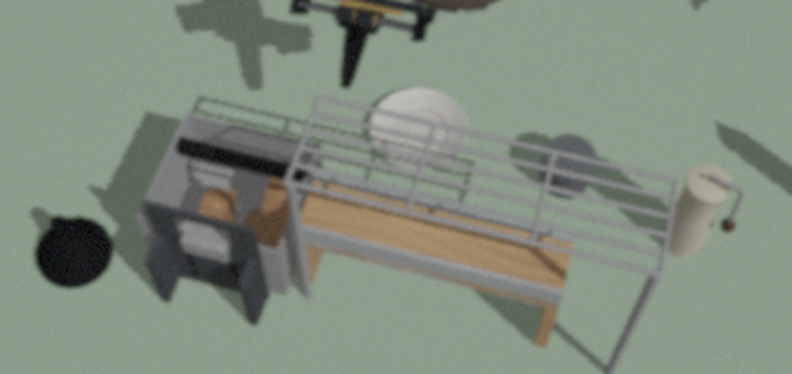

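The ledge is empty and the lumps lie in the box (around (215,205) to (270,220)). The box is still hooked and low, and the saucer, tin, grinder and funnel are where they were.

```bash
python3 -c "
from cell import env
print(env.job_done())"
```

```text
the job is handed in; nothing more can be done
None
```

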